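# Sweep the loose connectors into the catch fence

## Robot

A 6-joint arm with a two-finger parallel gripper is mounted at the origin on the work surface; the furniture and walls round the work are solid. World frame = base frame: x ahead of the robot, y to its left, z up, the work surface at z = 0. Lengths are in m, angles in rad, forces in N, time in s.
With the tool pointing down it reaches from about 0.35 to 0.975 m from the base axis. Payload 4.9 kg.
Tool frame: the origin (TCP) lies on the centre line of the jaws, within the pads' length; the fingertips stand 22 mm ahead of it and the grasp point (between the pads) lies 3 mm ahead of it (manip.tcp_to_tips is the distance from the TCP to the fingertips, in m); z points along the fingers, x is the direction in which the jaws open and shut, and the axes are right-handed (so a half turn about z gives the same grasp; the last joint's range is limited). The gripper opens to 85 mm and grips with 20 to 120 N. Pads are 22 mm wide; open, the fingers measure 114 mm over their backs; the gripper's body (76 mm by 85 mm) begins 54 mm behind the grasp point. The pads swing forward as they close: fully open they stand 13 mm farther back than shut.
Start: joints at [1.216, 0.053, 1.613, -0, 1.476, -0.119], TCP at [0.146, 0.608, 0.253] pointing down, gripper open.
Joint ranges: [-3.01, 3.01], [-1.01, 2.22], [0.06, 2.58], [-1.02, 4.17], [0.09, 2.62], [-3.14, 3.14]. Speed limits (rad/s): [2.57, 2.57, 3.14, 3.14, 3.14, 3.14].

## Interface

Orientations are given as a unit quaternion [w, x, y, z].
In Python, from plant import manip gives the robot as it stands.
- The arm moves only by the shell command python3 -m pendant 'ROWS'. ROWS is a JSON object of lists of equal length, an entry for each row: "linear": the shift along the tool's x, y, z in cm, a list of three; "rotation": the turn, a rotation vector about the tool's x, y, z in degrees, a list of three; "grip": the closure, from 0 (fully open) to 1 (shut). A call has exactly 10 rows; each row is the pose to reach, as a shift and turn from the pose commanded when the call began, along the tool's axes at that moment; what a row does not reach only later rows make up. A row lasts 1/12 s, in which the tool goes at most 41.7 mm and 7.16 degrees, less where a joint would pass 70% of its speed; a pose out of reach is approached as far as the arm can. A call with a gripper value outside its range is refused whole. The fingers move at their own pace and stop on an object; the grip force is fixed at half the most. Time passes only in rows, so rows that repeat a pose let the fingers close, or fill a call up. It gives the time, the measured TCP pose, the force and the opening at its end, in the units of the state.
- manip.state(): the state, without advancing time (a new reading comes with each control period).
- manip.grab_frame(name): name is "scene" or "top" or "wrist"; returns the picture (480x640x3 uint8, red, green, blue); there is no depth.
- manip.calibration(name): a dict with "fx", "fy", "cx", "cy" (pixels), "cam_to_world" (4x4, takes a point from camera to world coordinates). Camera axes: x right, y up, looking along -z (the intrinsics and any distortion apply to the point x, -y, -z); pixel columns grow to the right and rows downward; lengths in m; the calibration is good to about 2 mm. A picture is of the moment at which its call begins: read the wrist's pose just before it. calibration takes no time and is no camera call; for the wrist camera it gives the pose at the moment of the call.
- manip.job_done(): hands the job in, once; it reports no verdict.
The state is a dict: "time": time; "joint_pos": joint angles; "joint_vel": joint speeds; "joint_efforts": joint torques, N m; "tool_pos": TCP position; "tool_rot": TCP orientation; "contact_force": force on the tool from outside, world axes, zero at the start; "ft_torque": the same for the moment, N m; "gripper_width": opening from 0.0 (shut) to 1.0 (fully open).
Only numpy, scipy, OpenCV 4.12 (cv2) and the standard library are available. Lean on these libraries where they do the work, as an engineer would, in place of code of your own. Each camera call takes 0.05 s, during which the arm holds its last target. There are 200 camera calls.

## Task

Tidy the bench: with the fingertips, sweep the two coaxial adapters and the black finned attenuator along the bench top through the open side of the U-shaped catch fence, until all three lie completely inside it. Only push them, never pick them up; leave the other things on the bench where they are, and draw the hand clear at the end.

Things in the scene. Friction and masses are not known exactly. Their poses are not given: they have to be found in the camera images.
- fence: catch fence of dark sheet steel, fixed to the bench: a U of three walls 35 mm high, 5 mm thick, no floor or sill; the bench runs on into it. Inside 130 mm wide, 100 mm deep. The side walls end in posts 10 mm across; two screwed feet 34 x 17 x 3 mm outside. Origin on the bench, middle of the open side; x points inward to the back wall, y along the open side. Inside: x 0 to 100 mm, y -65 to +65 mm
- adapter_a: first coaxial adapter of gilt brass lying on the bench, 28 mm long and about 11 mm across its middle hexagon, with thinner threaded barrels on both sides; 15 g nominal; may roll. Origin under its middle (at the bench as it lies at the start), y along its length
- adapter_b: second coaxial adapter of gilt brass lying on the bench, 28 mm long and about 11 mm across its middle hexagon, with thinner threaded barrels on both sides; 15 g nominal; may roll. Origin under its middle (at the bench as it lies at the start), y along its length. Looks the same as the first
- pad: coaxial attenuator: black finned body 41 mm long, 20 mm wide and high, with a plain connector at each end, 58 mm long in all, lying on the bench; 60 g nominal. Origin under its middle (at the bench as it lies at the start), y along its length
- adapter_a_end1 (a point): tip of the first adapter at its -y end, on its long axis, 14 mm from its middle; 5 mm above the bench as it lies at the start
- adapter_a_end2 (a point): tip of the first adapter at its +y end, on its long axis, 14 mm from its middle; 5 mm above the bench as it lies at the start
- adapter_b_end1 (a point): tip of the second adapter at its -y end, on its long axis, 14 mm from its middle; 5 mm above the bench as it lies at the start
- adapter_b_end2 (a point): tip of the second adapter at its +y end, on its long axis, 14 mm from its middle; 5 mm above the bench as it lies at the start
- pad_end1 (a point): tip of the attenuator at its -y end, on its long axis, 29 mm from its middle; 10 mm above the bench as it lies at the start
- pad_end2 (a point): tip of the attenuator at its +y end, on its long axis, 29 mm from its middle; 10 mm above the bench as it lies at the start
- spool: bystander: solder spool standing on its black flange, 54 mm across, 40 mm high, loose. Origin under its centre
- spacer: bystander: dark slate plastic spacer block 30 x 30 x 28 mm high, loose. Origin under its centre
- module: bystander: gilt box-shaped module with a black connector, 56 x 85 x 35 mm high, loose. Origin under its centre
- small_board: bystander: small etched antenna board with a brass connector, 46 x 35 x 8 mm, loose. Origin under its centre

How it is judged:
By the outcome, as a careful person would: the job done as asked, in the order asked, and still so for the second after the job is handed in, with the robot touching nothing.
It also fails if it takes over 72 s, if anything falls off the work surface, if the arm or the gripper's body presses on something with over 40 N, if the wrist force passes 120 N, or if a joint passes its speed limit or range.

## Working session

There is one attempt and no reset: what is moved stays moved. The work goes in short steps, Python scripts to look and compute and a shell command to move; the robot and the scene stay as the last step left them, time stands still between calls to the robot, and variables do not carry over. Pictures are saved under pics/ and viewed, about 8 in all and at most 12, crops included, and the job is handed in when it is done.

```bash
ls && mkdir -p pics && python3 - <<'E'
from plant import manip
import cv2,json
for n in("top","scene"):
    im=manip.grab_frame(n);cv2.imwrite(f"pics/{n}0.png",im[:,:,::-1])
    c=manip.calibration(n);print(n,{k:(v if not hasattr(v,'round') else v.__repr__()) for k,v in c.items()})
print(manip.state(),manip.tcp_to_tips)
E
```

```text
pics
top {'fx': 598.5889099321447, 'fy': 598.5889099321447, 'cx': 318.58381001761484, 'cy': 229.2285004279087, 'cam_to_world': 'array([[ 0.02153741,  0.99016741, -0.13821954,  0.50492222],\n       [-0.99940177,  0.0175808 , -0.029783  ,  0.2529455 ],\n       [-0.02706014,  0.1387783 ,  0.9899537 ,  0.88144003],\n       [ 0.        ,  0.        ,  0.        ,  1.        ]])'}
scene {'fx': 571.9784261648143, 'fy': 571.9784261648143, 'cx': 317.76018534856, 'cy': 240.9311765367217, 'cam_to_world': 'array([[ 0.51304005,  0.63797609, -0.57426163,  0.09748778],\n       [-0.85817731,  0.36725425, -0.35868652, -0.0577039 ],\n       [-0.0179334 ,  0.67683885,  0.73591274,  0.72385725],\n       [ 0.        ,  0.        ,  0.        ,  1.        ]])'}
{'time': 0.1, 'joint_pos': array([ 1.21600241e+00,  5.33054789e-02,  1.61416629e+00, -2.51731513e-06,
        1.47600874e+00, -1.18982359e-01]), 'joint_vel': array([-0.00105897, -0.00255587, -0.00384894, -0.00064102, -0.00150544,
        0.00062766]), 'joint_efforts': array([ 6.84257157e-04, -3.94904423e+01, -3.71360779e+01, -1.08426002e-04,
        3.92949645e-03, -7.56653833e-06]), 'tool_pos': array([0.14582456, 0.60720617, 0.25217111]), 'tool_rot': array([ 4.93249041e-04,  7.85375971e-01,  6.19018331e-01, -8.04803365e-04]), 'contact_force': array([-0.97533347,  0.24789825, -0.86486969]), 'ft_torque': array([0.01387568, 0.02960925, 0.00259782]), 'gripper_width': 1.0013664715419797} 0.022
```

View pics/top0.png

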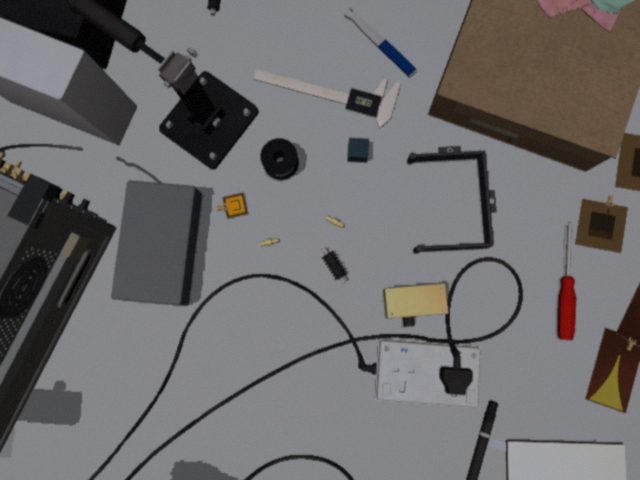

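View pics/scene0.png

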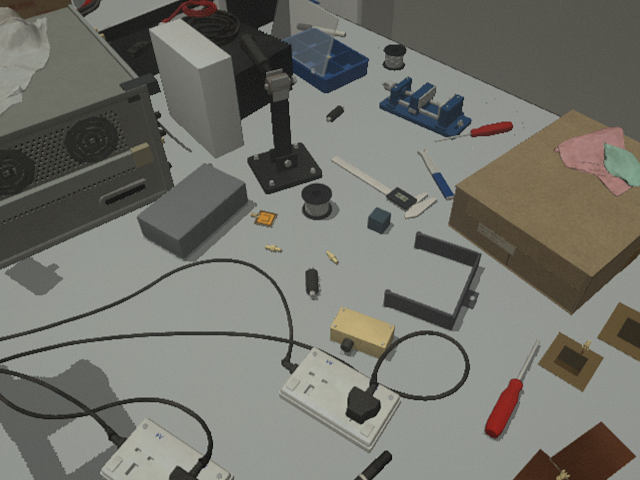

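The top view shows the fence with its open side to image left: posts at about (412,158) and (417,249), back wall at about x 488. The adapters are at (335,221) and (269,241) and the attenuator is at (334,264). The bystanders are the spool (279,158), spacer (358,150), board (235,205) and module (416,300).

```bash
cat > h.py <<'E'
from plant import manip
import numpy as np,cv2
from scipy.spatial.transform import Rotation as R
def ray(cam,px,h,c=None):
    c=c or manip.calibration(cam);T=c["cam_to_world"]
    d=T[:3,:3]@np.array([(px[0]-c["cx"])/c["fx"],-(px[1]-c["cy"])/c["fy"],-1])
    return T[:3,3]+d*(h-T[2,3])/d[2]
def tool():
    s=manip.state();w,x,y,z=s["tool_rot"];return s["tool_pos"],R.from_quat([x,y,z,w]).as_matrix()
def axes(m):
    c,(w,h),a=cv2.minAreaRect(max(cv2.findContours(m,0,2)[0],key=cv2.contourArea));return c,w,h,a
def blobs(im,roi,kind):
    x0,y0,x1,y1=roi;v=im[y0:y1,x0:x1]
    hsv=cv2.cvtColor(v,cv2.COLOR_RGB2HSV)
    m=((hsv[...,1]>70)&(hsv[...,2]>80)) if kind=="gold" else (hsv[...,2]<75)
    m=m.astype(np.uint8)
    n,l,st,ce=cv2.connectedComponentsWithStats(m)
    out=[]
    for i in range(1,n):
        if st[i,4]<15: continue
        p=np.argwhere(l==i)[:,::-1].astype(float);mu=p.mean(0)
        w,V=np.linalg.eigh(np.cov(p.T));a=V[:,1];t=(p-mu)@a
        o=np.array([x0,y0])
        out.append((st[i,4],mu+o,mu+a*t.min()+o,mu+a*t.max()+o))
    return out
def report(h=None):
    im=manip.grab_frame("top")
    for k,hh in(("gold",.005),("dark",.010)):
        for a,c,e1,e2 in blobs(im,(225,175,520,345),k):
            if a<900: print(k,a,c.round(),*[ (ray("top",q,hh)[:2]*1000).round() for q in(c,e1,e2)])
    return im
E
python3 - <<'E'
from h import *
report()
for n,p,h in[("postN",(411,158),.035),("postF",(417,249),.035),("backN",(484,153),.035),("backF",(490,245),.035),("spool",(281,156),.04),("spacer",(358,148),.028)]+[("mod",q,.035) for q in((384,290),(446,283),(448,312),(388,318))]+[("con",(408,322),.01)]: print(n,(ray("top",p,h)[:2]*1000).round())
p,M=tool();print(p,M.round(3))
E
```

```text
gold 357 [234. 205.] [662. 406.] [677. 412.] [648. 399.]
gold 80 [334. 221.] [640. 256.] [634. 244.] [646. 268.]
gold 79 [269. 242.] [607. 353.] [611. 339.] [604. 366.]
dark 91 [281. 177.] [705. 337.] [705. 319.] [705. 355.]
dark 362 [335. 265.] [574. 255.] [592. 267.] [557. 243.]
dark 108 [408. 321.] [496. 148.] [497. 139.] [495. 156.]
postN [729. 147.]
postF [597. 138.]
backN [738.  42.]
backF [605.  36.]
spool [728. 335.]
spacer [745. 223.]
mod [539. 185.]
mod [550.  98.]
mod [510.  96.]
mod [500. 179.]
con [495. 148.]
[0.1458491  0.6072831  0.25234869] [[ 0.234  0.972 -0.001]
 [ 0.972 -0.234 -0.001]
 [-0.002 -0.    -1.   ]]
```

```bash
python3 -c "
import cv2;i=cv2.imread('pics/top0.png')[130:340,220:510];cv2.imwrite('pics/c0.png',cv2.resize(i,None,fx=2.7,fy=2.7,interpolation=2))"
```

```text
(no output)
```

View pics/c0.png

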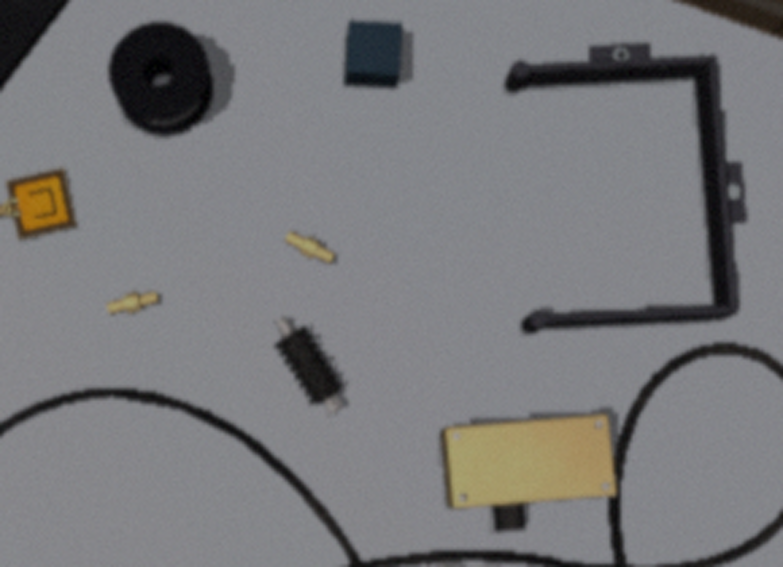

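The fence interior spans roughly x 600–730 mm, y 142→40 mm in world axes, with inward close to -y. I plan to use the shut fingers as a pusher: adapters to the back wall first, then the attenuator in front of them.

```bash
python3 -m pendant '{"linear":[[-10,27,2],[-10,27,2],[-10,27,2],[-10,27,2],[-10,27,2],[-10,27,2],[-10,27,2],[-10,27,2],[-10,27,2],[-10,27,2]],"rotation":[[0,0,60],[0,0,60],[0,0,60],[0,0,60],[0,0,60],[0,0,60],[0,0,60],[0,0,60],[0,0,60],[0,0,60]],"grip":[1,1,1,1,1,1,1,1,1,1]}'
cat >> h.py <<'E'
def go(x,y,z,ang):
    "shift (cm) in tool axes to world mm x,y,z and turn (deg about tool z) so that tool y points to ang deg"
    p,M=tool();d=M.T@(np.array([x,y,z])/1000-p)*100
    a=np.degrees(np.arctan2(M[1,1],M[0,1]));t=(a-ang+180)%360-180
    print("t",round(manip.state()["time"],2),"tcp",(p*1000).round(1),"yang",a.round(1),"F",manip.state()["contact_force"].round(1),"lin",d.round(2),"rz",t.round(1),"tilt",np.degrees(M[:2,2]).round(2))
E
python3 -c "
from h import *
go(630,290,80,-73)"
```

```text
time: 0.98
tool_pos: [0.3858, 0.4466, 0.2327]
tool_rot: [0.0, 0.99, 0.142, -0.0]
contact_force: [-0.3, 0.5, -0.9]
gripper_width: 0.003
t 0.98 tcp [385.8 446.6 232.7] yang -73.7 F [-0.3  0.5 -0.9] lin [19.04 21.89 15.26] rz -0.7 tilt [-0.04 -0.03]
```

```bash
python3 -m pendant '{"linear":[[4,4.6,2],[8,9.2,4],[11,13,7],[14,16,9],[17,19.5,11],[19,21.9,13],[19,21.9,15],[19,21.9,16],[19,21.9,17],[19,21.9,17]],"rotation":[[0,0,0],[0,0,0],[0,0,0],[0,0,0],[0,0,0],[0,0,0],[0,0,0],[0,0,0],[0,0,0],[0,0,0]],"grip":[1,1,1,1,1,1,1,1,1,1]}'
python3 -c "
from h import *
go(630,290,26,-73)
im=report();cv2.imwrite('pics/t1.png',cv2.resize(im[130:340,220:510,::-1],None,fx=2.7,fy=2.7))
cv2.imwrite('pics/w1.png',manip.grab_frame('wrist')[:,:,::-1])"
```

```text
time: 1.82
tool_pos: [0.627, 0.2895, 0.0576]
tool_rot: [0.001, 0.99, 0.143, -0.005]
contact_force: [-0.2, 1.2, -1.4]
gripper_width: -0.001
t 1.82 tcp [627.  289.5  57.6] yang -73.5 F [-0.2  1.2 -1.4] lin [0.33 0.04 3.16] rz -0.5 tilt [-0.51 -0.16]
gold 152 [229. 207.] [658. 414.] [675. 418.] [644. 410.]
gold 37 [338. 223.] [637. 251.] [634. 245.] [640. 256.]
gold 17 [275. 240.] [610. 343.] [610. 339.] [610. 346.]
dark 231 [234. 202.] [665. 405.] [703. 418.] [630. 393.]
dark 46 [366. 179.] [703. 210.] [710. 212.] [693. 208.]
dark 73 [240. 279.] [551. 393.] [559. 369.] [543. 415.]
```

View pics/w1.png

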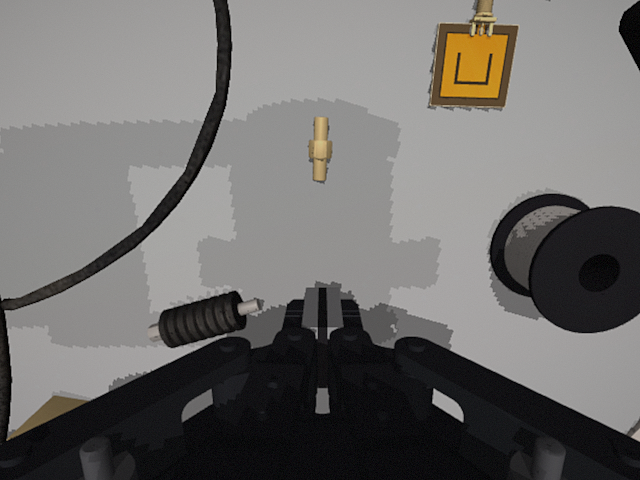

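The wrist view looks backwards from the tool: adapter_b at (320,148), attenuator at (205,318), spool at (560,250), and free bench under the fingertips (322,290). Next I descend gently and check the force.

```bash
python3 -m pendant '{"linear":[[0.3,0,0.5],[0.3,0,1],[0.3,0,1.5],[0.3,0,2],[0.3,0,2.3],[0.3,0,2.6],[0.3,0,2.8],[0.3,0,3],[0.3,0,3],[0.3,0,3]],"rotation":[[0,0,0],[0,0,0],[0,0,0],[0,0,0],[0,0,0],[0,0,0],[0,0,0],[0,0,0],[0,0,0],[0,0,0]],"grip":[1,1,1,1,1,1,1,1,1,1]}'
python3 -c "
from h import *
print(ray('wrist',(320,148),.005),ray('wrist',(155,332),.01),ray('wrist',(258,305),.01),ray('wrist',(541,290),0.0))
go(645,245,26,-73)"
```

```text
time: 2.75
tool_pos: [0.6324, 0.2921, 0.0332]
tool_rot: [-0.0, 0.99, 0.143, -0.0]
contact_force: [0.3, 0.3, 0.4]
gripper_width: 0.0
[0.61255723 0.35382539 0.005     ] [0.56626837 0.26038564 0.01      ] [0.60564921 0.28520615 0.01      ] [0.72395968 0.32306917 0.        ]
t 2.75 tcp [632.4 292.1  33.2] yang -73.5 F [0.3 0.3 0.4] lin [-0.13  4.88  0.72] rz -0.5 tilt [-0.01 -0.  ]
```

```bash
python3 -m pendant '{"linear":[[0,0,0.3],[0,0,0.6],[0,0,0.8],[0,0.4,0.8],[0,0.8,0.8],[0,1.2,0.8],[0,1.6,0.8],[0,2,0.8],[0,2.4,0.8],[0,2.8,0.8]],"rotation":[[0,0,0],[0,0,0],[0,0,0],[0,0,0],[0,0,0],[0,0,0],[0,0,0],[0,0,0],[0,0,0],[0,0,0]],"grip":[1,1,1,1,1,1,1,1,1,1]}'
python3 -m pendant '{"linear":[[0,0.4,0],[0,0.8,0],[0,1.2,0],[0,1.6,0],[0,2,0],[0,2.4,0],[0,2.8,0],[0,3.2,0],[0,3.6,0],[0,4,0]],"rotation":[[0,0,0],[0,0,0],[0,0,0],[0,0,0],[0,0,0],[0,0,0],[0,0,0],[0,0,0],[0,0,0],[0,0,0]],"grip":[1,1,1,1,1,1,1,1,1,1]}'
python3 -c "
from h import *
go(695,76,25,-73)
im=manip.grab_frame('top');im2=manip.grab_frame('scene')
a=cv2.resize(im[130:330,220:510],None,fx=1.38,fy=1.5);b=cv2.resize(im2[180:380,200:490],None,fx=1.38,fy=1.5)
cv2.imwrite('pics/t2.png',np.hstack([a,b])[:,:,::-1])"
```

```text
time: 3.58
tool_pos: [0.6406, 0.2649, 0.0255]
tool_rot: [-0.0, 0.99, 0.143, 0.0]
contact_force: [-0.0, 0.3, -0.3]
gripper_width: -0.003
time: 4.42
tool_pos: [0.6518, 0.2266, 0.0253]
tool_rot: [-0.0, 0.99, 0.143, 0.0]
contact_force: [-0.4, 0.1, 0.5]
gripper_width: 0.002
t 4.42 tcp [651.8 226.6  25.3] yang -73.5 F [-0.4  0.1  0.5] lin [-0.13 15.67  0.03] rz -0.5 tilt [-0.  0.]
```

View pics/t2.png

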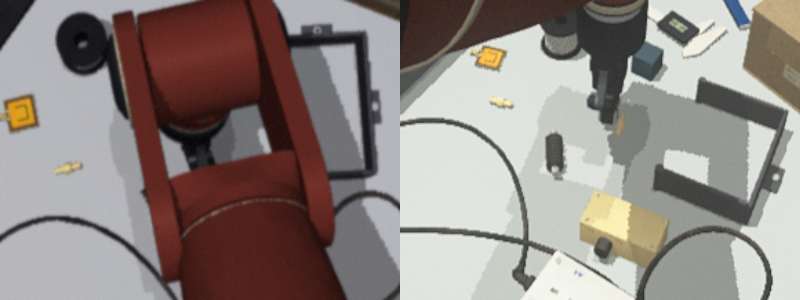

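The scene view (right half) shows adapter_a at (620,123), just ahead of the fingertips, so the push is working. I'll track it in the scene camera by colour.

```bash
cat >> h.py <<'E'
def trk(roi=(220,220,480,330)):
    im=manip.grab_frame("scene");hsv=cv2.cvtColor(im,cv2.COLOR_RGB2HSV)
    for sat in(60,):
        m=((hsv[...,1]>sat)&(hsv[...,2]>50)&(hsv[...,0]>12)&(hsv[...,0]<35)).astype(np.uint8)
        x0,y0,x1,y1=roi;k=np.zeros_like(m);k[y0:y1,x0:x1]=m[y0:y1,x0:x1]
        n,l,st,ce=cv2.connectedComponentsWithStats(k)
        for i in range(1,n):
            if not 12<st[i,4]<400: continue
            p=np.argwhere(l==i)[:,::-1].astype(float);mu=p.mean(0)
            w,V=np.linalg.eigh(np.cov(p.T));a=V[:,1];t=(p-mu)@a
            q=[(ray("scene",z,.005)[:2]*1000).round() for z in(mu,mu+a*t.min(),mu+a*t.max())]
            print("gold",st[i,4],mu.round(),*q)
    return im
E
python3 -c "
from h import *
trk()"
```

```text
gold 90 [265. 222.] [651. 397.] [656. 384.] [644. 413.]
gold 59 [273. 248.] [607. 350.] [610. 338.] [602. 364.]
gold 61 [359. 263.] [651. 209.] [666. 213.] [637. 205.]
```

```bash
python3 -m pendant '{"linear":[[0,0.4,0],[0,0.8,0],[0,1.2,0],[0,1.6,0],[0,2,0],[0,2.4,0],[0,2.8,0],[0,3.2,0],[0,3.6,0],[0,4,0]],"rotation":[[0,0,0],[0,0,0],[0,0,0],[0,0,0],[0,0,0],[0,0,0],[0,0,0],[0,0,0],[0,0,0],[0,0,0]],"grip":[1,1,1,1,1,1,1,1,1,1]}'
python3 -m pendant '{"linear":[[0,0.4,0],[0,0.8,0],[0,1.2,0],[0,1.6,0],[0,2,0],[0,2.4,0],[0,2.8,0],[0,3.2,0],[0,3.6,0],[0,4,0]],"rotation":[[0,0,0],[0,0,0],[0,0,0],[0,0,0],[0,0,0],[0,0,0],[0,0,0],[0,0,0],[0,0,0],[0,0,0]],"grip":[1,1,1,1,1,1,1,1,1,1]}'
python3 -c "
from h import *
trk()
go(695,76,25,-73)"
```

```text
time: 5.4
tool_pos: [0.6632, 0.1882, 0.0253]
tool_rot: [0.0, 0.99, 0.143, -0.0]
contact_force: [-0.2, -0.1, -0.2]
gripper_width: -0.001
time: 6.23
tool_pos: [0.6745, 0.1499, 0.0253]
tool_rot: [-0.0, 0.99, 0.143, -0.0]
contact_force: [0.5, 1.3, 0.4]
gripper_width: -0.001
gold 46 [273. 248.] [606. 350.] [610. 338.] [602. 363.]
gold 63 [407. 271.] [673. 132.] [689. 137.] [659. 128.]
t 6.28 tcp [674.7 149.2  25.3] yang -73.5 F [0.6 0.3 0.3] lin [-0.13  7.59  0.04] rz -0.5 tilt [ 0.01 -0.02]
```

```bash
python3 -m pendant '{"linear":[[0,0.4,0],[0,0.8,0],[0,1.2,0],[0,1.6,0],[0,2,0],[0,2.4,0],[0,2.8,0],[0,3.2,0],[0,3.6,0],[0,4,0]],"rotation":[[0,0,0],[0,0,0],[0,0,0],[0,0,0],[0,0,0],[0,0,0],[0,0,0],[0,0,0],[0,0,0],[0,0,0]],"grip":[1,1,1,1,1,1,1,1,1,1]}'
python3 -m pendant '{"linear":[[0,0.4,0],[0,0.8,0],[0,1.2,0],[0,1.6,0],[0,2,0],[0,2.3,0],[0,2.6,0],[0,2.8,0],[0,2.9,0],[0,3,0]],"rotation":[[0,0,0],[0,0,0],[0,0,0],[0,0,0],[0,0,0],[0,0,0],[0,0,0],[0,0,0],[0,0,0],[0,0,0]],"grip":[1,1,1,1,1,1,1,1,1,1]}'
python3 -c "
from h import *
im=trk();cv2.imwrite('pics/s3.png',cv2.resize(im[180:360,220:500,::-1],None,fx=2.8,fy=2.8))
go(620,400,110,-103)"
```

```text
time: 7.12
tool_pos: [0.6859, 0.1115, 0.0253]
tool_rot: [0.0, 0.99, 0.143, 0.0]
contact_force: [-0.4, -0.5, 0.1]
gripper_width: -0.005
time: 7.95
tool_pos: [0.6943, 0.0831, 0.0253]
tool_rot: [-0.0, 0.99, 0.143, -0.0]
contact_force: [-0.9, 1.6, 0.3]
gripper_width: 0.002
gold 130 [475. 238.] [798.  64.] [811.  73.] [780.  52.]
gold 60 [451. 279.] [693.  65.] [707.  69.] [679.  62.]
gold 19 [334. 328.] [519. 181.] [524. 178.] [515. 184.]
t 8.0 tcp [694.3  83.   25.3] yang -73.5 F [ 0.5 -0.8  0.5] lin [  1.87 -32.51  -8.47] rz 29.5 tilt [-0. -0.]
```

View pics/s3.png

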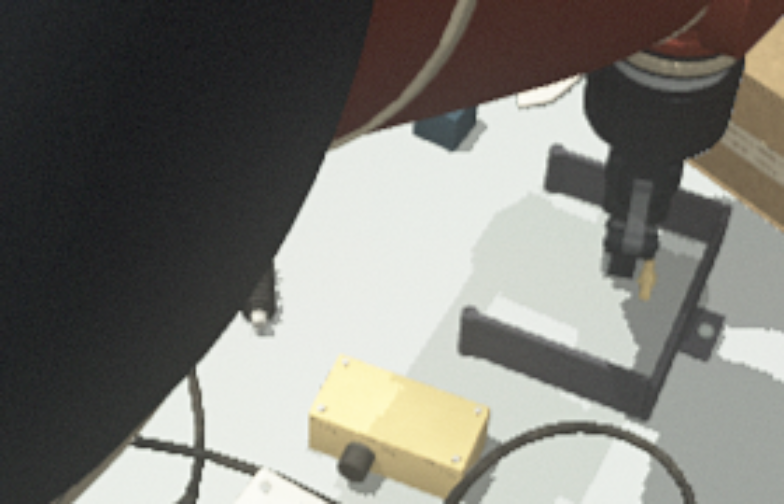

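Adapter_a lies inside the fence near the back wall at crop (648,278). Nudge it a little deeper, lift, then go behind adapter_b.

```bash
python3 -m pendant '{"linear":[[0,0.4,0],[0,0.8,0],[0,1.1,0],[0,1.1,0],[0,0.6,0],[0,-0.5,-2],[0,-1,-5],[0,-1,-8],[0,-1,-8.5],[0,-1,-8.5]],"rotation":[[0,0,0],[0,0,0],[0,0,0],[0,0,0],[0,0,0],[0,0,0],[0,0,0],[0,0,0],[0,0,0],[0,0,0]],"grip":[1,1,1,1,1,1,1,1,1,1]}'
python3 -c "
from h import *
trk((420,250,470,310));go(585,374,110,-45)"
```

```text
time: 8.83
tool_pos: [0.6936, 0.0933, 0.1144]
tool_rot: [0.0, 0.99, 0.144, 0.003]
contact_force: [0.1, 0.0, 0.6]
gripper_width: 0.001
gold 67 [458. 280.] [697.  54.] [712.  59.] [683.  50.]
t 8.88 tcp [692.1  93.1 111.6] yang -73.5 F [ 0.  -0.4  0. ] lin [ -2.29 -29.98   0.13] rz -28.5 tilt [0.15 0.  ]
```

```bash
python3 -m pendant '{"linear":[[-0.3,-4,0],[-0.6,-8,0],[-0.9,-12,0],[-1.2,-16,0],[-1.5,-20,0],[-1.8,-24,0],[-2.1,-27,0],[-2.3,-29,0],[-2.3,-30,0],[-2.3,-30,0]],"rotation":[[0,0,-5],[0,0,-10],[0,0,-15],[0,0,-20],[0,0,-25],[0,0,-28.5],[0,0,-28.5],[0,0,-28.5],[0,0,-28.5],[0,0,-28.5]],"grip":[1,1,1,1,1,1,1,1,1,1]}'
python3 -c "
from h import *
c=manip.calibration('wrist');im=manip.grab_frame('wrist')
trk((220,200,330,330));cv2.imwrite('pics/w4.png',im[:,:,::-1]);go(585,374,25,-45)"
```

```text
time: 9.72
tool_pos: [0.5823, 0.3751, 0.1079]
tool_rot: [0.0, 0.923, 0.384, -0.002]
contact_force: [-0.2, 0.2, 0.2]
gripper_width: 0.002
gold 241 [265. 218.] [659. 402.] [668. 385.] [651. 418.]
gold 66 [272. 248.] [607. 351.] [610. 338.] [604. 365.]
t 9.82 tcp [584.  372.9 108.8] yang -45.0 F [-0.5 -0.4  0. ] lin [ 0.17 -0.01  8.38] rz -0.0 tilt [-0.1  -0.09]
```

View pics/w4.png

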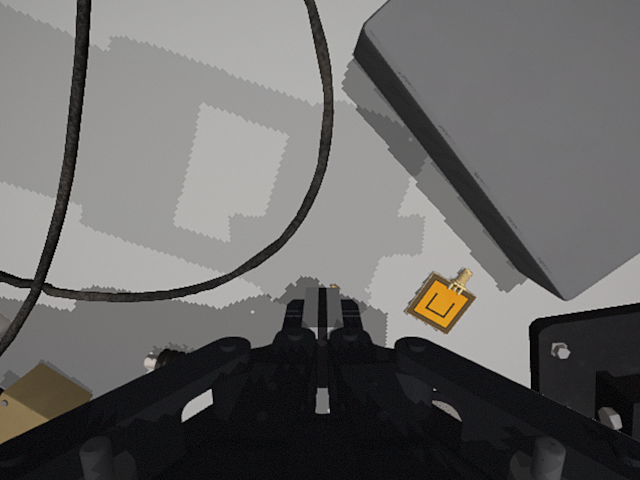

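The wrist view shows the cable's nearest stretch at about (270,250) and the board clear at (440,300). I'll check the cable clearance numerically, since the block goes down at (585,374).

```bash
python3 -c "
from h import *
for p in [(200,290),(240,272),(270,252),(295,225),(315,185)]: print((ray('wrist',p,.003)[:2]*1000).round())"
```

```text
[545. 297.]
[555. 325.]
[560. 349.]
[559. 373.]
[550. 399.]
```

```bash
python3 -m pendant '{"linear":[[0.4,0,1],[0.4,0,2],[0.4,0,3],[0.4,0,4],[0.4,0,5],[0.4,0,6],[0.4,0,7],[0.4,0,7.8],[0.4,0,8.4],[0.4,0,8.4]],"rotation":[[0,0,0],[0,0,0],[0,0,0],[0,0,0],[0,0,0],[0,0,0],[0,0,0],[0,0,0],[0,0,0],[0,0,0]],"grip":[1,1,1,1,1,1,1,1,1,1]}'
python3 -m pendant '{"linear":[[0,0.4,0],[0,0.8,0],[0,1.2,0],[0,1.6,0],[0,2,0],[0,2.4,0],[0,2.8,0],[0,3.2,0],[0,3.6,0],[0,4,0]],"rotation":[[0,0,0],[0,0,0],[0,0,0],[0,0,0],[0,0,0],[0,0,0],[0,0,0],[0,0,0],[0,0,0],[0,0,0]],"grip":[1,1,1,1,1,1,1,1,1,1]}'
python3 -c "
from h import *
trk((240,180,330,310));go(620,339,25,-45)"
```

```text
time: 10.65
tool_pos: [0.586, 0.3762, 0.0242]
tool_rot: [0.0, 0.924, 0.383, -0.001]
contact_force: [-0.2, -0.2, -0.6]
gripper_width: -0.002
time: 11.48
tool_pos: [0.6156, 0.348, 0.0262]
tool_rot: [0.0, 0.924, 0.383, -0.0]
contact_force: [0.3, 0.4, -0.3]
gripper_width: -0.003
gold 123 [259. 218.] [655. 412.] [648. 394.] [661. 432.]
gold 66 [282. 250.] [610. 334.] [622. 326.] [598. 341.]
t 11.53 tcp [616.1 347.5  26.3] yang -45.0 F [ 0.1 -0.  -0.4] lin [-0.32  0.87  0.13] rz -0.0 tilt [ 0.02 -0.02]
```

```bash
python3 -c "
from h import *
im=manip.grab_frame('scene')
cv2.imwrite('pics/s5.png',cv2.resize(im[190:310,220:380,::-1],None,fx=5,fy=5,interpolation=2))"
```

```text
(no output)
```

View pics/s5.png

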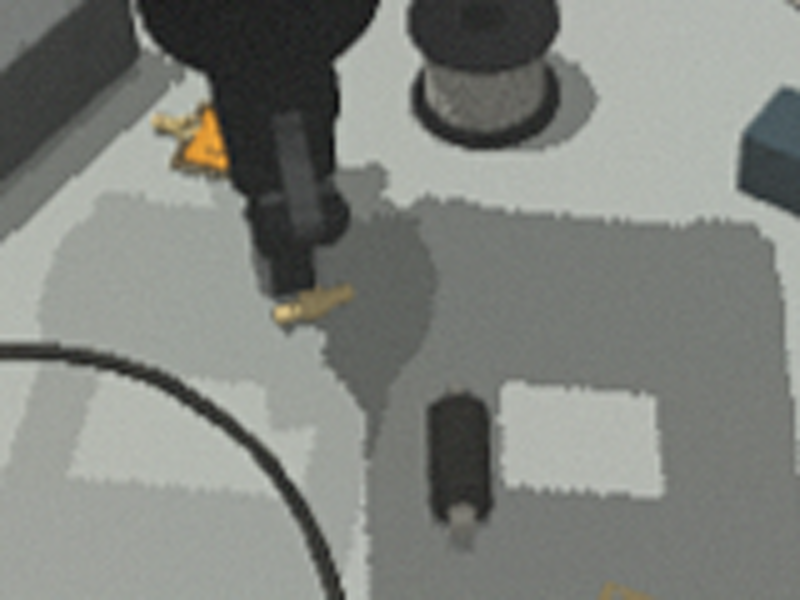

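The crop shows that adapter_b has slipped beside the pusher, at (312,305), with its axis at about -32°. I'll lift, go round behind it and push along -80°, which lies about 40° off face-parallel, like the case that worked.

```bash
python3 -m pendant '{"linear":[[0.3,0,-1],[0.4,0,-3],[0.4,-1,-5],[0.4,-2,-5],[0.4,-2,-5],[0.4,-2,-5],[0.4,-2,-5],[0.4,-2,-5],[0.4,-2,-5],[0.4,-2,-5]],"rotation":[[0,0,0],[0,0,0],[0,0,5],[0,0,10],[0,0,15],[0,0,20],[0,0,25],[0,0,30],[0,0,35.5],[0,0,35.5]],"grip":[1,1,1,1,1,1,1,1,1,1]}'
python3 -c "
from h import *
trk((240,180,330,310));go(604.5,366.5,25,-80.5)"
```

```text
time: 12.42
tool_pos: [0.6041, 0.3658, 0.0772]
tool_rot: [-0.0, 0.997, 0.082, 0.0]
contact_force: [-0.1, -0.9, -0.3]
gripper_width: -0.0
gold 74 [271. 218.] [664. 392.] [676. 398.] [647. 384.]
gold 61 [282. 250.] [610. 334.] [621. 327.] [599. 340.]
t 12.47 tcp [604.2 365.7  77.1] yang -80.4 F [0.2 0.2 0.1] lin [ 0.04 -0.07  5.21] rz 0.1 tilt [0.04 0.02]
```

```bash
python3 -m pendant '{"linear":[[0,0,1],[0,0,2],[0,0,3],[0,0,4],[0,0,4.8],[0,0,5.2],[0,0.3,5.2],[0,0.6,5.2],[0,0.9,5.2],[0,1.2,5.2]],"rotation":[[0,0,0],[0,0,0],[0,0,0],[0,0,0],[0,0,0],[0,0,0],[0,0,0],[0,0,0],[0,0,0],[0,0,0]],"grip":[1,1,1,1,1,1,1,1,1,1]}'
python3 -m pendant '{"linear":[[0,0.3,0],[0,0.6,0],[0,0.9,0],[0,1.2,0],[0,1.5,0],[0,1.8,0],[0,2.1,0],[0,2.4,0],[0,2.7,0],[0,3,0]],"rotation":[[0,0,0],[0,0,0],[0,0,0],[0,0,0],[0,0,0],[0,0,0],[0,0,0],[0,0,0],[0,0,0],[0,0,0]],"grip":[1,1,1,1,1,1,1,1,1,1]}'
python3 -c "
from h import *
trk((240,180,350,310));go(655,83,25,-80.5)"
```

```text
time: 13.3
tool_pos: [0.6063, 0.3532, 0.0245]
tool_rot: [-0.0, 0.997, 0.083, 0.0]
contact_force: [-0.8, 0.5, 0.5]
gripper_width: -0.001
time: 14.13
tool_pos: [0.611, 0.3237, 0.0244]
tool_rot: [-0.0, 0.997, 0.083, 0.0]
contact_force: [-0.4, 0.4, 1.6]
gripper_width: 0.003
gold 180 [261. 217.] [657. 409.] [658. 394.] [655. 432.]
gold 62 [297. 254.] [615. 307.] [630. 309.] [600. 305.]
t 14.18 tcp [611.2 323.2  24.3] yang -80.5 F [-0.1 -0.1  0.6] lin [ 0.37 24.41 -0.06] rz -0.0 tilt [ 0.   -0.02]
```

Adapter_b now lies flat and centred on the pusher, at (615,307).

```bash
python3 -m pendant '{"linear":[[0,0.4,0],[0,0.8,0],[0,1.2,0],[0,1.6,0],[0,2,0],[0,2.4,0],[0,2.8,0],[0,3.2,0],[0,3.6,0],[0,4,0]],"rotation":[[0,0,0],[0,0,0],[0,0,0],[0,0,0],[0,0,0],[0,0,0],[0,0,0],[0,0,0],[0,0,0],[0,0,0]],"grip":[1,1,1,1,1,1,1,1,1,1]}'
python3 -m pendant '{"linear":[[0.1,0.4,0],[0.1,0.8,0],[0.2,1.2,0],[0.2,1.6,0],[0.2,2,0],[0.2,2.4,0],[0.2,2.8,0],[0.2,3.2,0],[0.2,3.6,0],[0.2,4,0]],"rotation":[[0,0,0],[0,0,0],[0,0,0],[0,0,0],[0,0,0],[0,0,0],[0,0,0],[0,0,0],[0,0,0],[0,0,0]],"grip":[1,1,1,1,1,1,1,1,1,1]}'
python3 -c "
from h import *
trk((280,220,450,310));go(655,83,25,-80.5)"
```

```text
time: 15.02
tool_pos: [0.6176, 0.2841, 0.0243]
tool_rot: [-0.0, 0.997, 0.083, 0.0]
contact_force: [-0.2, 0.2, 1.3]
gripper_width: -0.001
time: 15.85
tool_pos: [0.6261, 0.245, 0.0243]
tool_rot: [-0.0, 0.997, 0.083, -0.0]
contact_force: [0.0, 0.6, 0.4]
gripper_width: 0.001
gold 57 [342. 267.] [629. 228.] [645. 230.] [615. 227.]
t 15.9 tcp [626.3 244.3  24.3] yang -80.5 F [ 0.4 -0.5  1.2] lin [ 0.18 16.38 -0.07] rz -0.0 tilt [-0.   -0.03]
```

```bash
python3 -m pendant '{"linear":[[0,0.4,0],[0,0.8,0],[0,1.2,0],[0,1.6,0],[0,2,0],[0,2.4,0],[0,2.8,0],[0,3.2,0],[0,3.6,0],[0,4,0]],"rotation":[[0,0,0],[0,0,0],[0,0,0],[0,0,0],[0,0,0],[0,0,0],[0,0,0],[0,0,0],[0,0,0],[0,0,0]],"grip":[1,1,1,1,1,1,1,1,1,1]}'
python3 -m pendant '{"linear":[[0,0.4,0],[0,0.8,0],[0,1.2,0],[0,1.6,0],[0,2,0],[0,2.4,0],[0,2.8,0],[0,3.2,0],[0,3.6,0],[0,4,0]],"rotation":[[0,0,0],[0,0,0],[0,0,0],[0,0,0],[0,0,0],[0,0,0],[0,0,0],[0,0,0],[0,0,0],[0,0,0]],"grip":[1,1,1,1,1,1,1,1,1,1]}'
python3 -m pendant '{"linear":[[0,0.4,0],[0,0.8,0],[0,1.2,0],[0,1.6,0],[0,2,0],[0,2.4,0],[0,2.8,0],[0,3.2,0],[0,3.6,0],[0,4,0]],"rotation":[[0,0,0],[0,0,0],[0,0,0],[0,0,0],[0,0,0],[0,0,0],[0,0,0],[0,0,0],[0,0,0],[0,0,0]],"grip":[1,1,1,1,1,1,1,1,1,1]}'
python3 -c "
from h import *
trk((280,220,470,310));go(655,75,25,-80.5)"
```

```text
time: 16.73
tool_pos: [0.6328, 0.2055, 0.0243]
tool_rot: [-0.0, 0.997, 0.083, 0.0]
contact_force: [0.7, -0.0, 0.6]
gripper_width: 0.004
time: 17.57
tool_pos: [0.6394, 0.1661, 0.0243]
tool_rot: [0.0, 0.997, 0.083, 0.0]
contact_force: [-1.3, -0.1, 0.5]
gripper_width: -0.001
time: 18.4
tool_pos: [0.646, 0.1266, 0.0243]
tool_rot: [0.0, 0.997, 0.083, 0.0]
contact_force: [0.3, 0.6, 0.4]
gripper_width: 0.002
gold 278 [461. 227.] [811.  94.] [802.  70.] [819. 117.]
gold 69 [458. 280.] [697.  54.] [712.  59.] [682.  50.]
gold 69 [414. 287.] [650. 110.] [665. 112.] [635. 108.]
t 18.45 tcp [646.1 125.9  24.3] yang -80.5 F [-0.4  0.3 -0.8] lin [ 0.04  5.17 -0.06] rz -0.0 tilt [ 0.01 -0.03]
```

```bash
python3 -m pendant '{"linear":[[0,0.4,0],[0,0.8,0],[0,1.2,0],[0,1.6,0],[0,2,0],[-0.1,2.4,0],[-0.1,2.8,0],[-0.1,3.2,0],[-0.2,3.6,0],[-0.2,4,0]],"rotation":[[0,0,0],[0,0,0],[0,0,0],[0,0,0],[0,0,0],[0,0,0],[0,0,0],[0,0,0],[0,0,0],[0,0,0]],"grip":[1,1,1,1,1,1,1,1,1,1]}'
python3 -m pendant '{"linear":[[-0.1,0.4,0],[-0.1,0.8,0],[-0.1,1.2,0],[-0.1,1.2,0],[-0.1,0.6,0],[0,-0.5,-2],[0,-1,-5],[0,-1,-8],[0,-1,-8.5],[0,-1,-8.5]],"rotation":[[0,0,0],[0,0,0],[0,0,0],[0,0,0],[0,0,0],[0,0,0],[0,0,0],[0,0,0],[0,0,0],[0,0,0]],"grip":[1,1,1,1,1,1,1,1,1,1]}'
python3 -c "
from h import *
trk((380,250,480,310))
im=manip.grab_frame('top')
for a,c,e1,e2 in blobs(im,(290,230,380,340),'dark'):print(a,c.round(),*[ (ray('top',q,.01)[:2]*1000).round() for q in(c,e1,e2)])
for p in [(265,275),(290,280),(310,291),(330,310),(345,335)]: print(p,(ray('top',p,.003)[:2]*1000).round())
cv2.imwrite('pics/t6.png',cv2.resize(im[130:340,220:510,::-1],None,fx=2.7,fy=2.7))
go(558,278,100,-55.6)"
```

```text
time: 19.28
tool_pos: [0.6504, 0.0868, 0.0242]
tool_rot: [0.0, 0.997, 0.083, -0.0]
contact_force: [-0.2, 0.7, 0.4]
gripper_width: 0.0
time: 20.12
tool_pos: [0.651, 0.0978, 0.1131]
tool_rot: [0.0, 0.997, 0.083, 0.003]
contact_force: [-0.0, -0.2, 0.2]
gripper_width: -0.0
gold 67 [458. 280.] [697.  54.] [712.  59.] [683.  50.]
gold 67 [446. 297.] [656.  58.] [671.  60.] [641.  55.]
334 [334. 265.] [574. 255.] [591. 266.] [558. 244.]
341 [334. 314.] [504. 254.] [461. 198.] [553. 318.]
(265, 275) [558. 357.]
(290, 280) [552. 320.]
(310, 291) [536. 290.]
(330, 310) [509. 260.]
(345, 335) [474. 238.]
t 20.22 tcp [648.3  97.4 108.6] yang -80.5 F [-0.5  0.2 -0.5] lin [ -5.93 -19.3    0.87] rz -24.9 tilt [-0.05  0.  ]
```

View pics/t6.png

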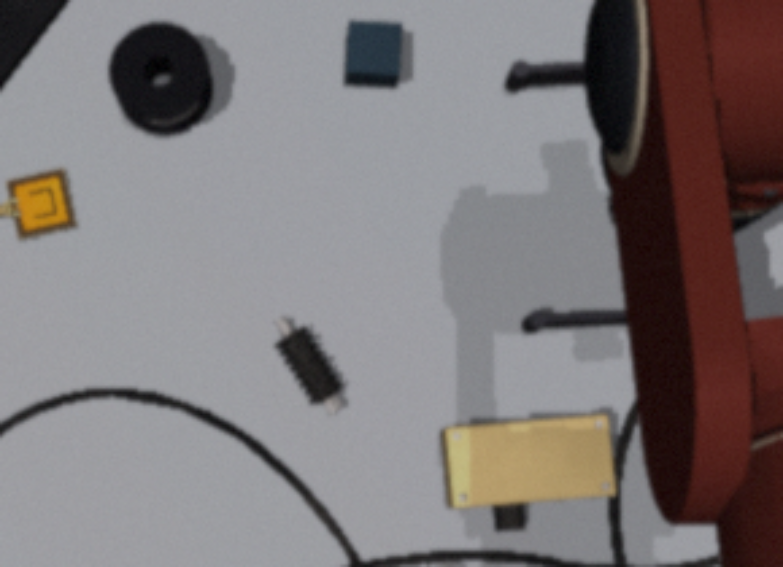

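Attenuator unchanged at crop (311,366); both adapters are inside (697,54) and (656,58); the bystanders have not moved. Next, approach behind the attenuator between it and the cable.

```bash
python3 -m pendant '{"linear":[[-1,-3,0],[-2,-7,0],[-3,-11,0],[-4,-14,0],[-5,-17,0],[-5.9,-19.3,0],[-5.9,-19.3,0],[-5.9,-19.3,0],[-5.9,-19.3,0],[-5.9,-19.3,0]],"rotation":[[0,0,-5],[0,0,-10],[0,0,-15],[0,0,-20],[0,0,-23.5],[0,0,-23.5],[0,0,-23.5],[0,0,-23.5],[0,0,-23.5],[0,0,-23.5]],"grip":[1,1,1,1,1,1,1,1,1,1]}'
python3 -c "
from h import *
go(559,278.5,26,-57)"
```

```text
time: 21.05
tool_pos: [0.5589, 0.2766, 0.1082]
tool_rot: [0.0, 0.959, 0.283, -0.001]
contact_force: [0.0, -1.0, 0.4]
gripper_width: -0.001
t 21.05 tcp [558.9 276.6 108.2] yang -57.1 F [ 0.  -1.   0.4] lin [ 0.13 -0.15  8.22] rz -0.1 tilt [-0.09 -0.05]
```

```bash
python3 -m pendant '{"linear":[[0.1,-0.2,1],[0.1,-0.2,2],[0.1,-0.2,3],[0.1,-0.2,4],[0.1,-0.2,5],[0.1,-0.2,6],[0.1,-0.2,7],[0.1,-0.2,7.8],[0.1,-0.2,8.2],[0.1,-0.2,8.2]],"rotation":[[0,0,0],[0,0,0],[0,0,0],[0,0,0],[0,0,0],[0,0,0],[0,0,0],[0,0,0],[0,0,0],[0,0,0]],"grip":[1,1,1,1,1,1,1,1,1,1]}'
python3 -m pendant '{"linear":[[0,0.4,0],[0,0.8,0],[0,1.2,0],[0,1.6,0],[0,2,0],[0,2.4,0],[0,2.8,0],[0,3.2,0],[0,3.6,0],[0,4,0]],"rotation":[[0,0,0],[0,0,0],[0,0,0],[0,0,0],[0,0,0],[0,0,0],[0,0,0],[0,0,0],[0,0,0],[0,0,0]],"grip":[1,1,1,1,1,1,1,1,1,1]}'
python3 -c "
from h import *
go(667,113,26,-57)
im=manip.grab_frame('scene')
cv2.imwrite('pics/s7.png',cv2.resize(im[190:340,270:490,::-1],None,fx=3.5,fy=3.5,interpolation=2))"
```

```text
time: 21.88
tool_pos: [0.5578, 0.2797, 0.0257]
tool_rot: [0.0, 0.959, 0.284, -0.001]
contact_force: [-0.2, -0.6, -0.7]
gripper_width: -0.003
time: 22.72
tool_pos: [0.5806, 0.246, 0.0273]
tool_rot: [-0.0, 0.959, 0.284, -0.0]
contact_force: [-0.2, -0.0, -0.8]
gripper_width: -0.002
t 22.72 tcp [580.6 246.   27.3] yang -57.0 F [-0.2 -0.  -0.8] lin [1.000e-02 1.586e+01 1.300e-01] rz -0.0 tilt [-0. -0.]
```

View pics/s7.png

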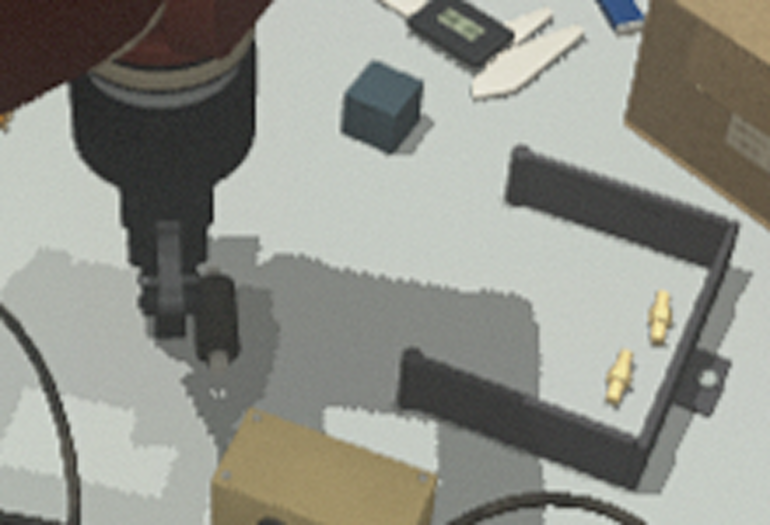

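The attenuator sits flush against the pusher (crop (217,320)), and both adapters are inside the fence at (620,376) and (660,316). Continuing.

```bash
python3 -m pendant '{"linear":[[0,0.4,0],[0,0.8,0],[0,1.2,0],[0,1.6,0],[0,2,0],[0,2.4,0],[0,2.8,0],[0,3.2,0],[0,3.6,0],[0,4,0]],"rotation":[[0,0,0],[0,0,0],[0,0,0],[0,0,0],[0,0,0],[0,0,0],[0,0,0],[0,0,0],[0,0,0],[0,0,0]],"grip":[1,1,1,1,1,1,1,1,1,1]}'
python3 -m pendant '{"linear":[[0,0.3,0],[0,0.6,0],[0,0.9,0],[0,1.2,0],[0,1.5,0],[0,1.8,0],[0,2.1,0],[0,2.4,0],[0,2.7,0],[0,3,0]],"rotation":[[0,0,0],[0,0,0],[0,0,0],[0,0,0],[0,0,0],[0,0,0],[0,0,0],[0,0,0],[0,0,0],[0,0,0]],"grip":[1,1,1,1,1,1,1,1,1,1]}'
python3 -c "
from h import *
go(667,113,26,-57)
im=manip.grab_frame('scene')
cv2.imwrite('pics/s8.png',cv2.resize(im[190:340,270:490,::-1],None,fx=3.5,fy=3.5,interpolation=2))"
```

```text
time: 23.6
tool_pos: [0.6024, 0.2125, 0.0273]
tool_rot: [-0.0, 0.959, 0.284, -0.0]
contact_force: [0.2, 0.4, -0.4]
gripper_width: 0.0
time: 24.43
tool_pos: [0.6186, 0.1874, 0.0273]
tool_rot: [0.0, 0.959, 0.284, -0.0]
contact_force: [0.2, 0.7, 0.3]
gripper_width: -0.0
t 24.43 tcp [618.6 187.4  27.3] yang -57.0 F [0.2 0.7 0.3] lin [0.   8.88 0.13] rz -0.0 tilt [-0. -0.]
```

View pics/s8.png

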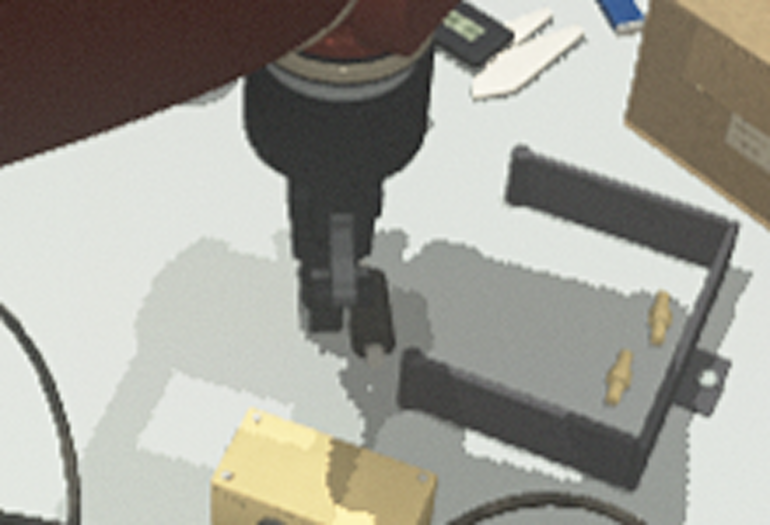

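The attenuator has turned slightly; its near end is at crop (375,352) and the near post at (410,380). I'll compute the clearance.

```bash
python3 -c "
from h import *
f=lambda x,y,h:(ray('scene',(270+x/3.5,190+y/3.5),h)[:2]*1000).round()
print('end',f(375,352,.01),'body low end top-left/right',f(357,340,.02),f(391,340,.02),'up',f(380,270,.02),'post top',f(411,352,.035),'base',f(408,405,.0))"
```

```text
end [610. 155.] body low end top-left/right [605. 162.] [613. 149.] up [646. 172.] post top [600. 134.] base [598. 132.]
```

Clear of the post by about 15 mm; pushing on.

```bash
python3 -m pendant '{"linear":[[0,0.3,0],[0,0.6,0],[0,0.9,0],[0,1.2,0],[0,1.5,0],[0,1.8,0],[0,2.1,0],[0,2.4,0],[0,2.7,0],[0,3,0]],"rotation":[[0,0,0],[0,0,0],[0,0,0],[0,0,0],[0,0,0],[0,0,0],[0,0,0],[0,0,0],[0,0,0],[0,0,0]],"grip":[1,1,1,1,1,1,1,1,1,1]}'
python3 -m pendant '{"linear":[[0,0.3,0],[0,0.6,0],[0,0.9,0],[0,1.2,0],[0,1.5,0],[0,1.8,0],[0,2.1,0],[0,2.4,0],[0,2.7,0],[0,3,0]],"rotation":[[0,0,0],[0,0,0],[0,0,0],[0,0,0],[0,0,0],[0,0,0],[0,0,0],[0,0,0],[0,0,0],[0,0,0]],"grip":[1,1,1,1,1,1,1,1,1,1]}'
python3 -m pendant '{"linear":[[0,0.3,0],[0,0.6,0],[0,0.9,0],[0,1.2,0],[0,1.5,0],[0,1.8,0],[0,2.1,0],[0,2.4,0],[0,2.6,0],[0,2.7,0]],"rotation":[[0,0,0],[0,0,0],[0,0,0],[0,0,0],[0,0,0],[0,0,0],[0,0,0],[0,0,0],[0,0,0],[0,0,0]],"grip":[1,1,1,1,1,1,1,1,1,1]}'
python3 -m pendant '{"linear":[[0,-0.5,0],[0,-1,0],[0,-1,-2],[0,-1,-5],[0,-3,-8],[0,-6,-10],[0,-10,-10],[0,-14,-10],[0,-18,-10],[0,-20,-10]],"rotation":[[0,0,0],[0,0,0],[0,0,0],[0,0,0],[0,0,0],[0,0,0],[0,0,0],[0,0,0],[0,0,0],[0,0,0]],"grip":[1,1,1,1,1,1,1,1,1,1]}'
python3 -c "
from h import *
go(560,400,150,-57)
im=manip.grab_frame('scene');t=manip.grab_frame('top')
a=cv2.resize(im[210:340,340:490],(450,390),interpolation=2);b=cv2.resize(t[140:265,395:510],(350,390),interpolation=2)
cv2.imwrite('pics/s9.png',np.hstack([a,b])[:,:,::-1])"
```

```text
time: 25.32
tool_pos: [0.635, 0.1623, 0.0273]
tool_rot: [-0.0, 0.959, 0.284, 0.0]
contact_force: [0.3, 1.2, 0.4]
gripper_width: 0.0
time: 26.15
tool_pos: [0.6513, 0.1371, 0.0273]
tool_rot: [0.0, 0.959, 0.284, -0.0]
contact_force: [-0.6, 1.2, -0.0]
gripper_width: 0.004
time: 26.98
tool_pos: [0.6661, 0.1144, 0.0273]
tool_rot: [0.0, 0.959, 0.284, 0.0]
contact_force: [-0.0, -0.2, -0.2]
gripper_width: -0.0
time: 27.82
tool_pos: [0.5539, 0.2859, 0.1274]
tool_rot: [-0.001, 0.958, 0.285, -0.0]
contact_force: [-1.1, -0.2, 0.6]
gripper_width: 0.003
t 27.82 tcp [553.9 285.9 127.4] yang -56.8 F [-1.1 -0.2  0.6] lin [ 6.75 -9.22 -2.25] rz 0.2 tilt [-0.05  0.06]
```

View pics/s9.png

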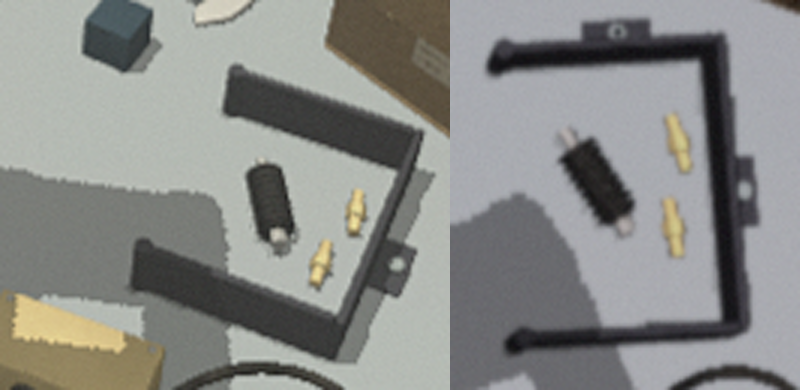

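All three lie inside the fence: attenuator at (595,185) and adapters at (677,143) and (674,228) in the right half. One numeric check of the margins and the bystanders, then hand in.

```bash
python3 - <<'E'
from h import *
f=lambda x,y,h:ray('top',(395+(x-450)*115/350,140+y*125/390),h)[:2]*1000
a=f(497,58,.035);b=f(516,342,.035);o=(a+b)/2;y=(a-b)/np.linalg.norm(a-b);x=np.array([y[1],-y[0]])
for n,p in {"pad e1":(566,135,.01),"pad corner":(563,157,.02),"pad e2":(627,230,.01),"A1":(671,116,.005),"A2":(686,168,.005),"B1":(669,202,.005),"B2":(678,255,.005)}.items():
    d=f(*p)-o;print(n,(d@x).round(),(d@y).round())
t=manip.grab_frame('top').astype(int);o=cv2.imread('pics/top0.png')[:,:,::-1].astype(int)
for n,(u,v,r) in dict(spool=(279,158,24),spacer=(358,150,15),module=(416,300,40),board=(235,205,18)).items():
    g=[cv2.cvtColor(i[v-r:v+r,u-r:u+r].astype(np.uint8),cv2.COLOR_RGB2GRAY) for i in(t,o)]
    print(n,'mean abs diff',np.abs(g[0].astype(int)-g[1]).mean().round(1),'shift px',np.round(cv2.phaseCorrelate(*[cv2.Canny(i,60,150).astype(float) for i in g])[0],2))
manip.job_done()
E
```

```text
pad e1 34.0 33.0
pad corner 30.0 21.0
pad e2 60.0 -14.0
A1 87.0 41.0
A2 92.0 16.0
B1 83.0 -0.0
B2 85.0 -26.0
spool mean abs diff 20.3 shift px [-0.17 -0.19]
spacer mean abs diff 23.9 shift px [-0.01 -0.26]
module mean abs diff 36.7 shift px [ 0.08 -0.43]
board mean abs diff 34.0 shift px [ 0.24 -0.18]
the job is handed in; nothing more can be done
```

The two adapters and the attenuator are inside the catch fence, and I have handed the job in at about 28 s of the 72 s allowed. I pushed each one along the bench with the shut fingertips and lifted none of them.

- **Slip on the second adapter:** the first push on it slid it off beside the fingers. I lifted, went round behind it and pushed again, and that worked.
- **Position inside the fence:** in the last pictures the attenuator lies 30–60 mm in from the open side. The adapters lie about 83–92 mm in. Across the width, all three stay within 41 mm of the middle, against a limit of 65 mm.
- **Hand:** it ended about 13 cm above the bench, outside the fence, touching nothing. The force readings I saw stayed around 2 N or below.
- **Other things on the bench:** the spool, spacer, module and small board showed an edge shift of under half a pixel (less than 1 mm). Their raw brightness differed by 20–37 grey levels. I put that down to the arm's cover and shadow, so that part of the check proves little. The last full top view, taken before the attenuator was moved, showed them in place.

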